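# First cross pair of a filter holder's cover knobs

## Robot

A 6-joint arm with a two-finger parallel gripper is mounted at the origin on the work surface; the furniture and walls round the work are solid. World frame = base frame: x ahead of the robot, y to its left, z up, the work surface at z = 0. Lengths are in m, angles in rad, forces in N, time in s.
With the tool pointing down it reaches from about 0.375 to 0.975 m from the base axis. Payload 3.8 kg.
Tool frame: the origin (TCP) lies at the very end of the fingers, on their centre line; the grasp point (between the pads) lies 19 mm behind it; z points along the fingers, x is the direction in which the jaws open and shut, and the axes are right-handed (so a half turn about z gives the same grasp; the last joint's range is limited). The gripper opens to 85 mm and grips with 20 to 120 N. Pads are 22 mm wide; open, the fingers measure 114 mm over their backs; the gripper's body (76 mm by 85 mm) begins 54 mm behind the grasp point. The pads swing forward as they close: fully open they stand 13 mm farther back than shut.
Start: joints at [-0.037, 0.264, 1.604, -0, 1.274, -0.037], TCP at [0.675, -0, 0.231] pointing down, gripper open.
Joint ranges: [-2.63, 2.63], [-0.94, 2.18], [0.31, 2.57], [-1.31, 4.45], [0, 2.66], [-2.55, 2.55]. Speed limits (rad/s): [2.57, 2.57, 3.14, 3.14, 3.14, 3.14].

## Interface

Orientations are given as a rotation vector (axis times angle).
In Python, from workcell import bot gives the robot as it stands.
- The arm moves only by the tool carry_out, never from a script. Its argument "deltas" is a list of rows, each an object with "delta_pos": the shift along the tool's x, y, z in m, a list of three; "dr": the turn, a rotation vector about the tool's x, y, z in rad, a list of three. A call has 1 to 10 rows; each row shifts and turns the commanded pose from where the row before left it, along the tool's axes as they then stand; what a row does not reach is not made up. A row lasts 1/8 s, in which the tool goes at most 62.5 mm and 10.7 degrees, less where a joint would pass 70% of its speed; a pose out of reach is approached as far as the arm can. A call is refused whole if a number of a shift passes 0.0625 or a number of a turn 0.188, either way. A call with a gripper value outside its range is refused whole. "grip" is the opening, from 0 (shut) to 1 (fully open), set as the call begins (left out, the last holds). The fingers move at their own pace and stop on an object; "force" is the grip in N (left out, the last holds). Time passes only in rows, so rows that do not move let the fingers close. It gives the time, the measured TCP pose, the force and the opening at its end, in the units of the state.
- bot.read_state(): the state, without advancing time (a new reading comes with each control period).
- bot.read_camera(name): name is "scene" or "side" or "wrist"; returns a dict with "frame" (420x560x3 uint8, red, green, blue), "K" (3x3 intrinsics, pixels), "k1" (the pictures are not rectified: a ray, as slopes to the right and down, at radius r is drawn at 1 + k1 r^2 times it, then the intrinsics apply), "xyz" and "attitude" of the camera in the world; the wrist camera has in their place "hand_eye" (4x4, takes a point from camera to tool coordinates, whose origin is the TCP and whose axes are the tool frame's). Camera axes: x right, y down, z forward; pixel columns grow to the right and rows downward; lengths in m; the calibration is good to about 2 mm. A picture is of the moment at which its call begins: read the wrist's pose just before it. There is no depth.
- bot.finish_job(): hands the job in, once; it reports no verdict.
The state is a dict: "time": time; "q": joint angles; "joint_vel": joint speeds; "joint_torque": joint torques, N m; "tool_pos": TCP position; "tcp_rot": TCP orientation; "wrist_force": force on the tool from outside, world axes, zero at the start; "torque": the same for the moment, N m; "width": opening from 0.0 (shut) to 1.0 (fully open).
Only numpy, scipy, OpenCV 4.12 (cv2) and the standard library are available. Lean on these libraries where they do the work, as an engineer would, in place of code of your own. Each camera call takes 0.05 s, during which the arm holds its last target.

## Task

The steel filter holder on the bench has its cover on, held by four bar knobs that are only finger-loose. Start the tightening in star order: first turn the knob at the side spout clockwise, by about a fifth of a turn, until its bar points straight at the middle of the cover, then do the same with the knob straight across from it. Leave the other two knobs as they are for the next pass.

Things in the scene. Friction and masses are not known exactly. Their poses are not given: they have to be found in the camera images.
- spout_knob_grip (a point): First knob, nearest the spout (a barbed steel tube sticking out 46 mm level from the rim, in line with it). Black bar 50 mm long, 14 thick, 32 tall, on a flat hub 26 mm wide. The point is on the turning axis, 10 mm below the bar's top, 22 mm above its underside, 106 mm above the worktop; x along the bar, y across it, z up. Turns about z only, against a steady 0.06 N m, and stays where left.
- opposite_knob_grip (a point): Second knob, like the first in shape, point and axes, straight across the cover, 136 mm away; the cover's centre is midway between. At the start each bar lies 58 to 76 degrees short of pointing at the centre, counted clockwise from above. Counterclockwise a stop comes after 3 to 20 degrees; clockwise none until 59 degrees past the right place. Knobs do not sink.
- side_knob_1_grip (a point): A knob to leave alone, like the first in shape, point and axes, a quarter circle counterclockwise (from above) from it. All four stand 68 mm from the centre of the round steel filter holder, which is 196 mm wide and fixed to the bench.
- side_knob_2_grip (a point): The other knob to leave alone, like the first in shape, point and axes, a quarter circle clockwise from it. The flat cover under the knobs is 74 to 77 mm above the worktop; a low plug at its centre reaches 81 mm. A hand scanner on a gooseneck stands on the bench to the robot's right, x 0.4 to 0.6 m, y about -0.5 m, 265 mm high: pass well above it. The box of a centrifuge stands behind, x over 0.68 m, y under -0.05 m.

How it is judged:
On the way, in this order (a step that is already met when the one before it is completed fails the run):
1. the knob at the spout points at the centre of the cover (within about 16 degrees) while the knob across from it is still loose, its bar over 44 degrees short of that (y of opposite_knob_grip in the frame of spout_knob_grip between -0.038 and 0.038 m and y of spout_knob_grip in the frame of opposite_knob_grip above 0.0945 m), for 0.2 s.
2. the knob across from it points at the centre too (within about 16 degrees), and the first one still does (y of spout_knob_grip in the frame of opposite_knob_grip between -0.038 and 0.038 m and y of opposite_knob_grip in the frame of spout_knob_grip between -0.038 and 0.038 m), for 0.2 s.
At the end, for the whole second after the job is handed in: The bars of the spout knob and of the knob across from it both point at the centre of the cover within about 16 degrees, and the other two knobs are still loose, their bars over 44 degrees short of pointing at the centre (all of step 2 and y of side_knob_2_grip in the frame of side_knob_1_grip above 0.0945 m and y of side_knob_1_grip in the frame of side_knob_2_grip above 0.0945 m); the robot touches nothing.
It fails at once if one of the two other knobs is tightened: its bar comes within 44 degrees of pointing at the centre (y of side_knob_2_grip in the frame of side_knob_1_grip below 0.0945 m or y of side_knob_1_grip in the frame of side_knob_2_grip below 0.0945 m).
It also fails if it takes over 48 s, if anything falls off the work surface, if the arm or the gripper's body presses on something with over 40 N, if the wrist force passes 120 N, or if a joint passes its speed limit or range.

## Working session

There is one attempt and no reset: what is moved stays moved. The work goes in short steps, Python scripts to look and compute and a tool call to move; the robot and the scene stay as the last step left them, time stands still between calls to the robot, and variables do not carry over. Pictures are saved under pics/ and viewed, and the job is handed in when it is done.

Besides the shell and the picture viewer there is one more tool, called after ">>>" as name(argument=value, ...), one argument or row to a line, values as JSON. carry_out: Moves the arm, as the interface text tells. Its arguments: {"type":"object","properties":{"deltas":{"type":"array"},"grip":{"type":"number"},"force":{"type":"number"}},"required":["deltas"]}

```bash
mkdir -p pics; ls; python3 - <<'E'
from workcell import bot
import cv2,numpy as np
s=bot.read_state();print(s)
for n in ["scene","side","wrist"]:
    c=bot.read_camera(n);cv2.imwrite(f"pics/{n}0.png",cv2.cvtColor(c["frame"],cv2.COLOR_RGB2BGR))
    print(n,{k:np.array(v).tolist() for k,v in c.items() if k!="frame"})
E
```

```text
pics
{'time': 0.0, 'q': array([-3.69071180e-02,  2.64793387e-01,  1.60538443e+00,  4.27705410e-06,
        1.27369015e+00, -3.68760155e-02]), 'joint_vel': array([-0.00195619,  0.00081724, -0.00198261, -0.00279433,  0.00050617,
        0.00163253]), 'joint_torque': array([ 6.10465631e-04, -5.15121067e+01, -3.67308676e+01, -4.07824507e-05,
        1.31324201e-02,  1.46811578e-05]), 'tool_pos': array([6.74266306e-01, 2.18598615e-05, 2.29929281e-01]), 'tcp_rot': array([-3.14150262e+00,  5.08283789e-05,  3.57128628e-03]), 'wrist_force': array([0.02902147, 0.22272104, 0.2349213 ]), 'torque': array([ 0.00383709, -0.02085559, -0.00302234]), 'width': 0.9996015434676253}
scene {'K': [[419.51412073259434, 0.0, 281.0220194140716], [0.0, 419.51412073259434, 210.84740042444653], [0.0, 0.0, 1.0]], 'k1': -0.08313893524649545, 'xyz': [0.22549660754605866, 0.675069089561464, 0.8059182805810265], 'attitude': [-0.836703257189492, 2.6259912776740095, -0.9860831252455414]}
side {'K': [[435.8443437885195, 0.0, 282.43621343241534], [0.0, 435.8443437885195, 200.76886178605383], [0.0, 0.0, 1.0]], 'k1': 0.03458879392192193, 'xyz': [0.9524596789955743, 0.5799045595526584, 0.8036783517428144], 'attitude': [-1.0327388996446731, -2.541146251605296, 0.8841694788109113]}
wrist {'K': [[328.0464620723114, 0.0, 281.35770711981314], [0.0, 328.0464620723114, 207.02987263657948], [0.0, 0.0, 1.0]], 'k1': -0.07219530821136946, 'hand_eye': [[0.9999997744022809, -0.0004167278155598636, 0.0005268143063770798, -0.0003822844458302166], [0.00022941981141889965, 0.9490184570600637, 0.3152204237131288, -0.08075715822777076], [-0.0006313176187889359, -0.31522023173848157, 0.9490183385692821, -0.14274841038388206], [0.0, 0.0, 0.0, 1.0]]}
```

View pics/scene0.png

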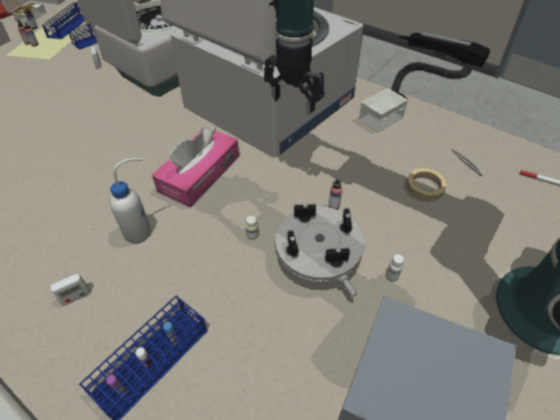

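View pics/side0.png

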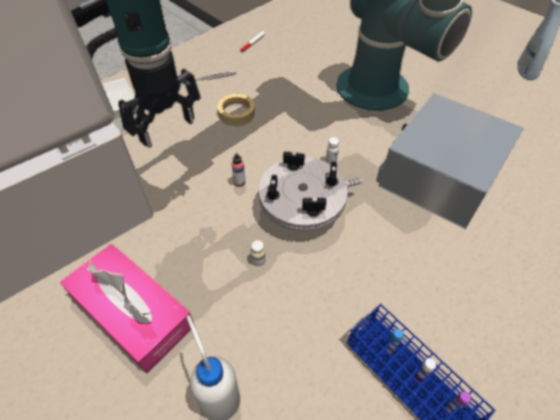

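View pics/wrist0.png

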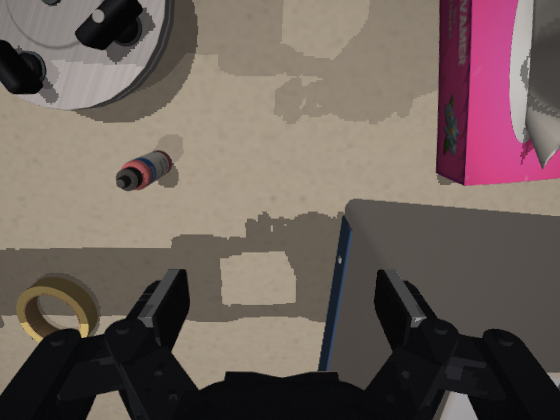

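```bash
cat > h.py <<'E'
import cv2,numpy as np
from scipy.spatial.transform import Rotation as R
from workcell import bot
def cam(n):
    s=bot.read_state(); c=bot.read_camera(n)
    if n=="wrist":
        T=np.eye(4);T[:3,:3]=R.from_rotvec(s["tcp_rot"]).as_matrix();T[:3,3]=s["tool_pos"]
        T=T@np.array(c["hand_eye"]); c["Rm"],c["t"]=T[:3,:3],T[:3,3]
    else: c["Rm"],c["t"]=R.from_rotvec(c["attitude"]).as_matrix(),np.array(c["xyz"])
    return c
def unproj(c,uv,z):
    K=np.array(c["K"]);d=np.array([(uv[0]-K[0,2])/K[0,0],(uv[1]-K[1,2])/K[1,1]])
    x=d.copy()
    for _ in range(30): x=d/(1+c["k1"]*(x@x))
    r=c["Rm"]@np.array([*x,1.]); return c["t"]+r*(z-c["t"][2])/r[2]
def proj(c,P):
    p=c["Rm"].T@(np.asarray(P,float)-c["t"]);x=p[:2]/p[2];x=x*(1+c["k1"]*(x@x))
    K=np.array(c["K"]);return np.array([K[0,0]*x[0]+K[0,2],K[1,1]*x[1]+K[1,2]])
def save(name,im): cv2.imwrite("pics/"+name,cv2.cvtColor(im,cv2.COLOR_RGB2BGR))
E
python3 - <<'E'
from h import *
for n,(u,v,w) in {"scene":(320,245,(345,287)),"side":(303,190,(352,183))}.items():
    c=cam(n)
    uv={"scene":(319.5,238),"side":(303,187)}[n]
    print(n,unproj(c,uv,.081),unproj(c,w,.06))
    f=c["frame"][v-65:v+65,u-65:u+65];save(n+"z.png",cv2.resize(f,None,fx=4.5,fy=4.5,interpolation=cv2.INTER_CUBIC))
E
```

```text
scene [0.4790288 0.1738027 0.081    ] [0.37668306 0.23638783 0.06      ]
side [0.48405855 0.17669946 0.081     ] [0.38215219 0.23364371 0.06      ]
```

View pics/scenez.png

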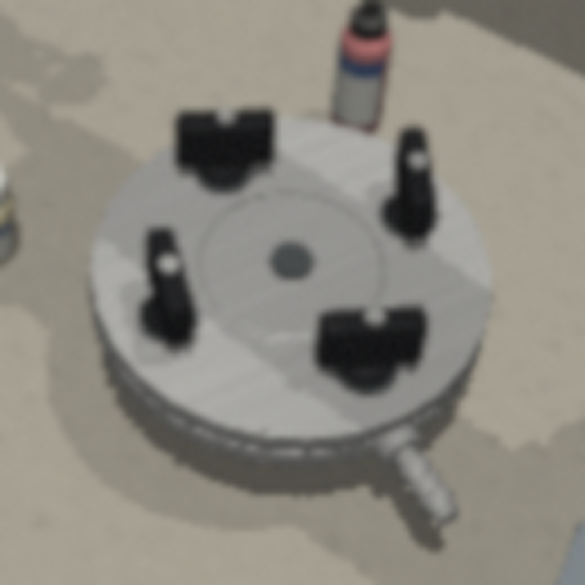

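View pics/sidez.png

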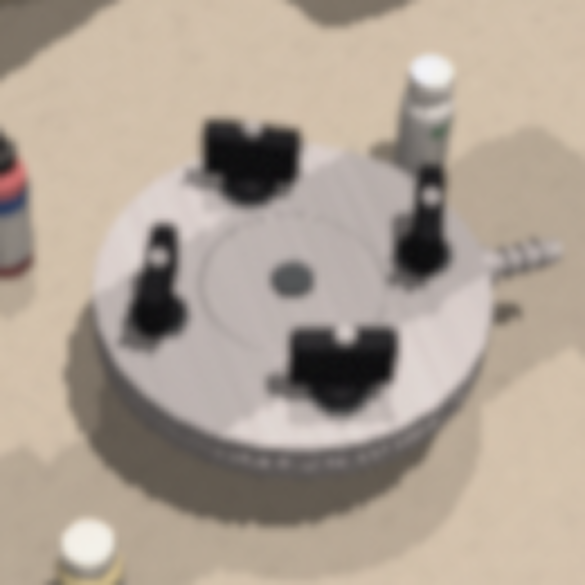

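>>> carry_out(
  deltas=[
    {"delta_pos":[-0.048,-0.029,0],"dr":[0,0,0]},
    {"delta_pos":[-0.048,-0.029,0],"dr":[0,0,0]},
    {"delta_pos":[-0.048,-0.029,0],"dr":[0,0,0]},
    {"delta_pos":[-0.048,-0.028,0],"dr":[0,0,0]},
    {"delta_pos":[0,0,0],"dr":[0,0,0]},
    {"delta_pos":[0,0,0],"dr":[0,0,0]},
  ],
)

```text
time: 1.0
tool_pos: [0.4835, 0.115, 0.2317]
tcp_rot: [3.141, 0.001, 0.002]
wrist_force: [1.0, -0.7, 0.9]
width: 0.999
```

```bash
python3 - <<'E'
from h import *
c=cam("wrist");save("w1.png",c["frame"]);np.savez("w1.npz",**{k:np.array(v) for k,v in c.items()})
print(bot.read_state()["time"])
E
```

```text
1.05
```

View pics/w1.png

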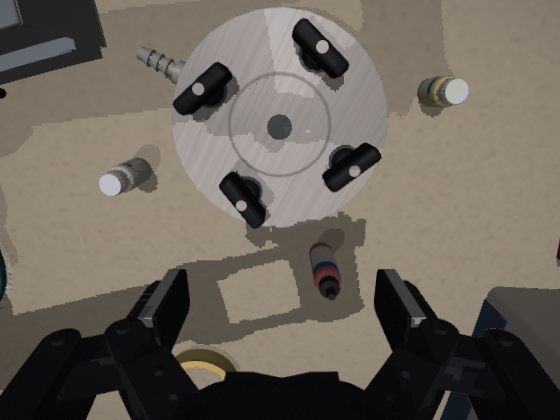

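```bash
python3 - <<'E'
import cv2,numpy as np
im=cv2.imread("pics/w1.png")
im=np.clip(im.astype(float)*2.2,0,255).astype(np.uint8)
t=[cv2.resize(im[v-35:v+35,u-45:u+45],None,fx=4.4,fy=4.4,interpolation=cv2.INTER_CUBIC) for u,v in [(200,90),(322,47),(350,168),(241,200)]]
cv2.imwrite("pics/w1z.png",np.vstack([np.hstack(t[:2]),np.hstack(t[2:])]));print(t[0].shape)
E
```

```text
(308, 396, 3)
```

View pics/w1z.png

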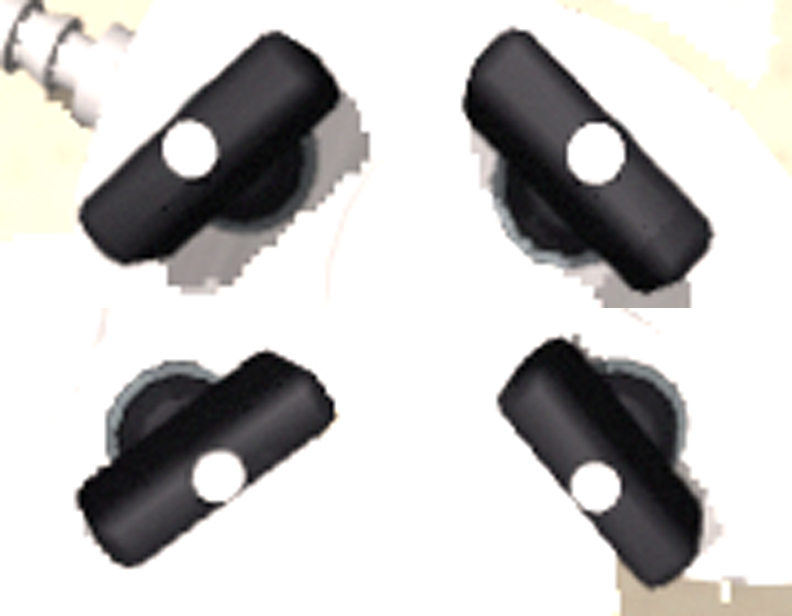

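```bash
cat > fit.py <<'E'
from h import *
from scipy.optimize import minimize
def hull_mask(c,x,y,a,shape,S=4,off=(0,0)):
    ca,sa=np.cos(a),np.sin(a)
    m=np.zeros(shape,np.uint8)
    bar=[(x+ca*i-sa*j,y+sa*i+ca*j,z) for z,dl,dw in((.084,0,0),(.113,0,0),(.116,.002,.002)) for i in(-.025+dl,.025-dl) for j in(-.007+dw,.007-dw)]
    hub=[(x+.013*np.cos(t),y+.013*np.sin(t),z) for z in(.077,.084) for t in np.linspace(0,6.28,24)]
    for P in(bar,hub):
        p=np.array([(proj(c,q)-off)*S for q in P],np.float32)
        cv2.fillConvexPoly(m,np.round(cv2.convexHull(p)[:,0]).astype(np.int32),1)
    return m
def fit(c,dot,a0,S=4,h=38):
    u0,v0=int(dot[0])-h,max(int(dot[1])-h,0);im=c["frame"][v0:v0+2*h,u0:u0+2*h]
    g=cv2.resize(im,None,fx=S,fy=S,interpolation=cv2.INTER_LINEAR).max(2)
    d=(g<65).astype(np.uint8)
    cv2.circle(d,(int((dot[0]-u0)*S),int((dot[1]-v0)*S)),9*S//2+2,1,-1)
    p=unproj(c,dot,.116)
    def cost(q):
        m=hull_mask(c,q[0],q[1],q[2],d.shape,S,(u0,v0)); return 1-(m&d).sum()/max((m|d).sum(),1)
    best=None
    for da in(-.25,0,.25):
        r=minimize(cost,[p[0],p[1],a0+da],method="Nelder-Mead",options=dict(initial_simplex=[[p[0],p[1],a0+da],[p[0]+.003,p[1],a0+da],[p[0],p[1]+.003,a0+da],[p[0],p[1],a0+da+.2]],xatol=1e-4))
        if best is None or r.fun<best.fun: best=r
    return p,best.x,best.fun
E
python3 - <<'E'
from fit import *
c=cam("wrist")
K={"spout":((198.2,88.6),.7),"s2":((322.5,46.8),-.8),"opp":((354.5,171),.6),"s1":((241.5,205.7),-.9)}
P={}
for k,(d,a) in K.items():
    p,x,f=fit(c,d,a);P[k]=x;print(k,p[:2].round(4),x.round(4),"deg",np.degrees(x[2]).round(1),"cost",round(f,3))
ctr=np.mean([v[:2] for v in P.values()],0);print("c",ctr,unproj(c,(279.5,127),.081))
for k,v in P.items():
    w=np.degrees(np.arctan2(*(ctr-v[:2])[::-1]));print(k,"r",np.linalg.norm(v[:2]-ctr),"radial",w,"short",(np.degrees(v[2])-w)%180)
E
```

```text
spout [0.4215 0.2034] [0.4214 0.2028 0.6831] deg 39.1 cost 0.154
s2 [0.5138 0.2323] [ 0.5129  0.232  -0.7552] deg -43.3 cost 0.119
opp [0.5427 0.1402] [0.5419 0.1413 0.6655] deg 38.1 cost 0.111
s1 [0.4508 0.1109] [ 0.451   0.1119 -0.9392] deg -53.8 cost 0.107
c [0.48182363 0.17199896] [0.48232271 0.17187052 0.081     ]
spout r 0.06785451406066982 radial -27.02858564273269 short 66.16880392550767
s2 r 0.067559847478687 radial -117.42418715301339 short 74.15392469537487
opp r 0.06748285962233916 radial 152.9763951856019 short 65.15448052724994
s1 r 0.06756417003591235 radial 62.89101195230513 short 63.29632347499923
```

>>> carry_out(
  deltas=[
    {"delta_pos":[-0.031,-0.044,0],"dr":[0,0,0]},
    {"delta_pos":[-0.031,-0.044,0],"dr":[0,0,0]},
    {"delta_pos":[0,0,0],"dr":[0,0,-0.173]},
    {"delta_pos":[0,0,0],"dr":[0,0,-0.173]},
    {"delta_pos":[0,0,0],"dr":[0,0,-0.173]},
    {"delta_pos":[0,0,0],"dr":[0,0,-0.173]},
    {"delta_pos":[0,0,0],"dr":[0,0,-0.173]},
    {"delta_pos":[0,0,0],"dr":[0,0,-0.173]},
    {"delta_pos":[0,0,0],"dr":[0,0,-0.173]},
    {"delta_pos":[0,0,0],"dr":[0,0,-0.173]},
  ],
  grip=0.45,
  force=30,
)

```text
time: 2.35
tool_pos: [0.4224, 0.2026, 0.2313]
tcp_rot: [2.415, 2.01, -0.0]
wrist_force: [1.1, -0.1, 0.0]
width: 0.447
```

>>> carry_out(
  deltas=[
    {"delta_pos":[0,0,0],"dr":[0,0,-0.173]},
    {"delta_pos":[0,0,0],"dr":[0,0,-0.173]},
    {"delta_pos":[0,0,0],"dr":[0,0,-0.173]},
    {"delta_pos":[0,0,0],"dr":[0,0,-0.173]},
    {"delta_pos":[0,0,0],"dr":[0,0,-0.173]},
    {"delta_pos":[0,0,0],"dr":[0,0,0]},
    {"delta_pos":[0,0,0],"dr":[0,0,0]},
  ],
)

```text
time: 3.22
tool_pos: [0.4216, 0.2028, 0.2312]
tcp_rot: [-1.361, -2.831, 0.0]
wrist_force: [0.3, 0.3, -0.5]
width: 0.447
```

```bash
python3 - <<'E'
from h import *
s=bot.read_state();T=R.from_rotvec(s["tcp_rot"]).as_matrix();print(s["time"],s["q"].round(3),s["tool_pos"],np.degrees(np.arctan2(T[1,0],T[0,0])),T[:,2])
d=np.array([.4216,.2032,.091])-s["tool_pos"];print("tool delta",T.T@d)
c=cam("wrist");save("w2.png",c["frame"])
E
```

```text
3.225 [ 0.395 -0.136  2.028 -0.     1.25  -1.85 ] [0.4216448  0.20276427 0.23120622] 128.6445972197854 [-2.15385180e-04 -1.06282526e-04 -9.99999971e-01]
tool delta [0.00036107 0.00027001 0.14020618]
```

View pics/w2.png

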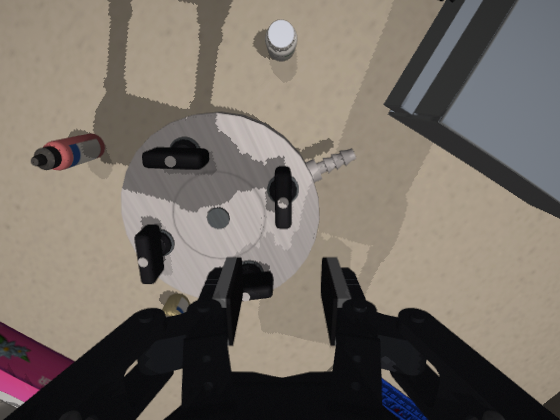

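>>> carry_out(
  deltas=[
    {"delta_pos":[0,0,0.04],"dr":[0,0,-0.008]},
    {"delta_pos":[0,0,0.04],"dr":[0,0,0]},
    {"delta_pos":[0,0,0.03],"dr":[0,0,0]},
    {"delta_pos":[0,0,0.02],"dr":[0,0,0]},
    {"delta_pos":[0,0,0.01],"dr":[0,0,0]},
    {"delta_pos":[0,0,0],"dr":[0,0,0]},
  ],
)

```text
time: 4.03
tool_pos: [0.4207, 0.2028, 0.0909]
tcp_rot: [-1.345, -2.838, 0.001]
wrist_force: [-0.2, 0.5, 0.7]
width: 0.449
```

>>> carry_out(
  deltas=[
    {"delta_pos":[0,0,0],"dr":[0,0,0]},
    {"delta_pos":[0,0,0],"dr":[0,0,0]},
    {"delta_pos":[0,0,0],"dr":[0,0,0]},
    {"delta_pos":[0,0,0],"dr":[0,0,0]},
  ],
  grip=0,
  force=30,
)

```text
time: 4.53
tool_pos: [0.4215, 0.2039, 0.0926]
tcp_rot: [1.345, 2.839, 0.003]
wrist_force: [-2.9, 3.2, 6.1]
width: 0.155
```

```bash
python3 - <<'E'
from h import *
s=bot.read_state();print({k:np.round(v,3).tolist() for k,v in s.items()})
c=cam("wrist");save("w3.png",c["frame"])
E
```

```text
{'time': 4.525, 'q': [0.397, 0.004, 2.172, 0.001, 0.963, -1.861], 'joint_vel': [-0.0, 0.001, 0.0, -0.001, -0.001, 0.001], 'joint_torque': [-2.027, -29.227, -29.894, -1.178, -0.599, -0.05], 'tool_pos': [0.422, 0.204, 0.093], 'tcp_rot': [1.345, 2.839, 0.003], 'wrist_force': [-2.855, 3.246, 6.132], 'torque': [0.478, 0.549, -0.058], 'width': 0.155}
```

View pics/w3.png

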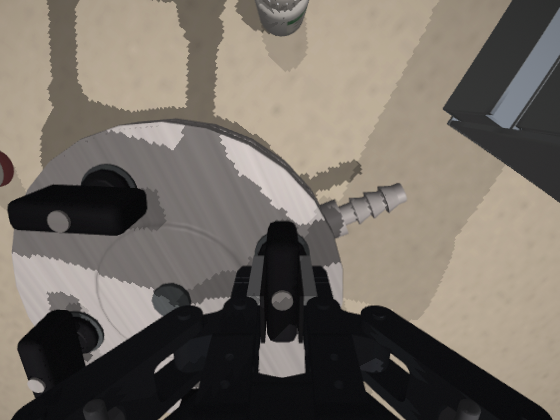

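>>> carry_out(
  deltas=[
    {"delta_pos":[0,0,-0.002],"dr":[0,0,0.1]},
    {"delta_pos":[0,0,0],"dr":[0,0,0.15]},
    {"delta_pos":[0,0,0],"dr":[0,0,0.15]},
    {"delta_pos":[0,0,0],"dr":[0,0,0.15]},
    {"delta_pos":[0,0,0],"dr":[0,0,0.15]},
    {"delta_pos":[0,0,0],"dr":[0,0,0.15]},
    {"delta_pos":[0,0,0],"dr":[0,0,0.15]},
    {"delta_pos":[0,0,0],"dr":[0,0,0.155]},
    {"delta_pos":[0,0,0],"dr":[0,0,0]},
    {"delta_pos":[0,0,0],"dr":[0,0,0]},
  ],
)

```text
time: 5.82
tool_pos: [0.4214, 0.2035, 0.0927]
tcp_rot: [-2.677, -1.644, -0.003]
wrist_force: [1.9, 4.6, -6.6]
width: 0.159
```

```bash
python3 - <<'E'
from h import *
s=bot.read_state();print({k:np.round(v,3).tolist() for k,v in s.items()})
T=R.from_rotvec(s["tcp_rot"]).as_matrix();print(np.degrees(np.arctan2(T[1,0],T[0,0])))
c=cam("wrist");save("w4.png",c["frame"])
E
```

```text
{'time': 5.825, 'q': [0.396, 0.004, 2.172, 0.001, 0.964, -0.706], 'joint_vel': [0.0, -0.002, -0.002, 0.0, -0.001, 0.001], 'joint_torque': [-1.426, -34.502, -32.27, -0.892, 1.251, -0.054], 'tool_pos': [0.421, 0.204, 0.093], 'tcp_rot': [-2.677, -1.644, -0.003], 'wrist_force': [1.948, 4.562, -6.616], 'torque': [0.663, -0.358, -0.093], 'width': 0.159}
63.121974089891964
```

View pics/w4.png

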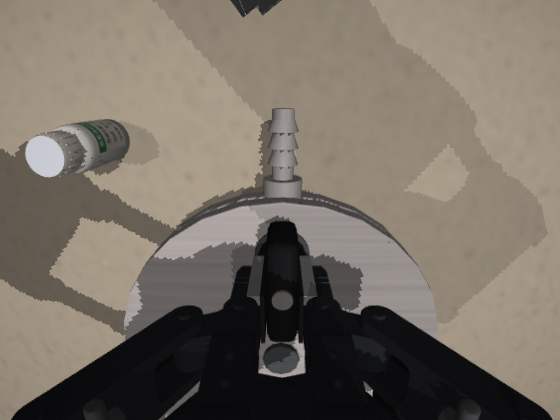

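>>> carry_out(
  deltas=[
    {"delta_pos":[0,0,0],"dr":[0,0,0]},
    {"delta_pos":[0,0,0],"dr":[0,0,0]},
    {"delta_pos":[0,0,0],"dr":[0,0,0]},
    {"delta_pos":[0,0,-0.02],"dr":[0,0,0]},
    {"delta_pos":[0,0,-0.04],"dr":[0,0,0]},
    {"delta_pos":[0,0,-0.04],"dr":[0,0,0]},
    {"delta_pos":[0,0,-0.04],"dr":[0,0,0]},
    {"delta_pos":[-0.0005,0.0454,0],"dr":[0,0,0]},
    {"delta_pos":[-0.0005,0.0454,0],"dr":[0,0,0]},
    {"delta_pos":[-0.0005,0.0454,0],"dr":[0,0,0]},
  ],
  grip=0.45,
)

```text
time: 7.12
tool_pos: [0.5431, 0.1394, 0.2338]
tcp_rot: [2.676, 1.645, 0.001]
wrist_force: [0.7, -0.1, -0.4]
width: 0.452
```

>>> carry_out(
  deltas=[
    {"delta_pos":[0,0,0],"dr":[0,0,-0.162]},
    {"delta_pos":[0,0,0],"dr":[0,0,-0.162]},
    {"delta_pos":[0,0,0],"dr":[0,0,-0.162]},
    {"delta_pos":[0,0,0],"dr":[0,0,-0.162]},
    {"delta_pos":[0,0,0],"dr":[0,0,-0.162]},
    {"delta_pos":[0,0,0],"dr":[0,0,-0.162]},
    {"delta_pos":[0,0,0],"dr":[0,0,-0.162]},
    {"delta_pos":[0,0,0],"dr":[0,0,0]},
    {"delta_pos":[0,0,0],"dr":[0,0,0]},
  ],
)

```text
time: 8.25
tool_pos: [0.5418, 0.14, 0.2333]
tcp_rot: [1.378, 2.823, -0.0]
wrist_force: [0.6, 0.9, -0.4]
width: 0.452
```

```bash
python3 - <<'E'
from h import *
s=bot.read_state();T=R.from_rotvec(s["tcp_rot"]).as_matrix();print(s["time"],s["q"].round(3),s["tool_pos"],np.degrees(np.arctan2(T[1,0],T[0,0])))
d=np.array([.5423,.1407,.093])-s["tool_pos"];print("tool delta",T.T@d)
c=cam("wrist");save("w5.png",c["frame"]);print(proj(c,(.5423,.1407,.116)),proj(c,(.4215,.2034,.116)))
E
```

```text
8.25 [ 0.208  0.045  1.851 -0.     1.245 -2.025] [0.5418227  0.14004933 0.23333912] 127.96040553200751
tool delta [0.00023585 0.00077349 0.14033911]
[281.74319017 202.13211004] [437.73406863 134.09552938]
```

View pics/w5.png

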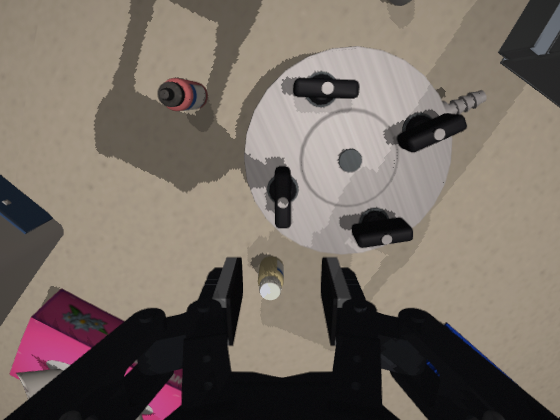

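>>> carry_out(
  deltas=[
    {"delta_pos":[0,0.0008,0.04],"dr":[0,0,0]},
    {"delta_pos":[0,0,0.04],"dr":[0,0,0]},
    {"delta_pos":[0,0,0.03],"dr":[0,0,0]},
    {"delta_pos":[0,0,0.02],"dr":[0,0,0]},
    {"delta_pos":[0,0,0.009],"dr":[0,0,0]},
    {"delta_pos":[0,0,0],"dr":[0,0,0]},
  ],
)

```text
time: 9.05
tool_pos: [0.5422, 0.1406, 0.0939]
tcp_rot: [-1.375, -2.824, 0.001]
wrist_force: [0.3, 0.3, -0.2]
width: 0.449
```

>>> carry_out(
  deltas=[
    {"delta_pos":[0,0,0],"dr":[0,0,0]},
    {"delta_pos":[0,0,0],"dr":[0,0,0]},
    {"delta_pos":[0,0,0],"dr":[0,0,0]},
    {"delta_pos":[0,0,0],"dr":[0,0,0]},
  ],
  grip=0,
  force=30,
)

```text
time: 9.55
tool_pos: [0.5428, 0.1417, 0.0958]
tcp_rot: [1.375, 2.824, 0.003]
wrist_force: [-3.3, 4.5, 5.0]
width: 0.156
```

>>> carry_out(
  deltas=[
    {"delta_pos":[0,0,0],"dr":[0,0,0.1]},
    {"delta_pos":[0,0,0],"dr":[0,0,0.15]},
    {"delta_pos":[0,0,0],"dr":[0,0,0.15]},
    {"delta_pos":[0,0,0],"dr":[0,0,0.15]},
    {"delta_pos":[0,0,0],"dr":[0,0,0.15]},
    {"delta_pos":[0,0,0],"dr":[0,0,0.15]},
    {"delta_pos":[0,0,0],"dr":[0,0,0.15]},
    {"delta_pos":[0,0,0],"dr":[0,0,0.137]},
    {"delta_pos":[0,0,0],"dr":[0,0,0]},
    {"delta_pos":[0,0,0],"dr":[0,0,0]},
  ],
)

```text
time: 10.8
tool_pos: [0.5428, 0.1407, 0.0958]
tcp_rot: [2.679, 1.64, 0.001]
wrist_force: [-3.3, 0.3, 5.0]
width: 0.157
```

```bash
python3 - <<'E'
from h import *
s=bot.read_state();T=R.from_rotvec(s["tcp_rot"]).as_matrix();print(s["tool_pos"],s["wrist_force"],np.degrees(np.arctan2(T[1,0],T[0,0])))
c=cam("wrist");save("w6.png",c["frame"])
E
```

```text
[0.54283414 0.1407263  0.09581152] [-3.34949592  0.33804109  5.04396434] 62.968111249827636
```

View pics/w6.png

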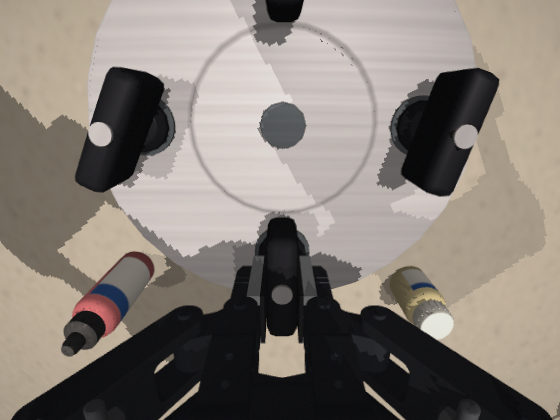

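The second bar now points straight at the centre plug (282,125) and at the first knob. I'll release it, lift, and back off for a check.

>>> carry_out(
  deltas=[
    {"delta_pos":[0,0,0],"dr":[0,0,0]},
    {"delta_pos":[0,0,0],"dr":[0,0,0]},
    {"delta_pos":[0,0,0],"dr":[0,0,0]},
    {"delta_pos":[0,0,-0.02],"dr":[0,0,0]},
    {"delta_pos":[0,0,-0.04],"dr":[0,0,0]},
    {"delta_pos":[0,0,-0.04],"dr":[0,0,0]},
    {"delta_pos":[0,0,-0.04],"dr":[0,0,0]},
    {"delta_pos":[0,0,0],"dr":[0,0,0]},
    {"delta_pos":[0,0,0],"dr":[0,0,0]},
  ],
  grip=0.45,
)

```text
time: 11.98
tool_pos: [0.5422, 0.1405, 0.2338]
tcp_rot: [-2.679, -1.641, 0.001]
wrist_force: [-0.1, -0.9, -0.6]
width: 0.447
```

```bash
python3 - <<'E'
from fit import *
c=cam("wrist");save("w7.png",c["frame"])
K={"spout":((.4215,.2034),-.47),"s2":((.5138,.2323),-.755),"opp":((.5427,.1405),-.47),"s1":((.4508,.1109),-.94)}
ctr=np.array([.482,.172])
for k,(d,a) in K.items():
    u=proj(c,(*d,.116))
    try:
        p,x,f=fit(c,u,a);w=np.degrees(np.arctan2(*(ctr-x[:2])[::-1]));print(k,u.round(0),x.round(4),round(f,3),"short",((np.degrees(x[2])-w+90)%180-90).round(1))
    except Exception as e: print(k,u,e)
E
```

```text
spout [284.  20.] [ 0.4213  0.2035 -0.4654] 0.111 short 0.7
s2 [371. 118.] [ 0.513   0.232  -0.7462] 0.117 short 74.6
opp [282. 201.] [ 0.5417  0.1411 -0.4628] 0.097 short 0.8
s1 [194. 117.] [ 0.451   0.112  -0.9404] 0.112 short 63.4
```

View pics/w7.png

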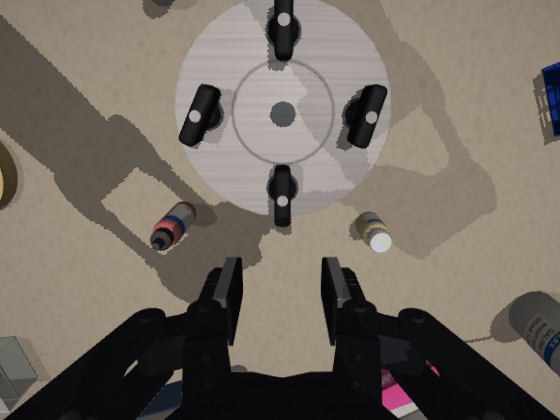

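The picture shows both bars, at (284,20) and (282,201), in line with the plug at (283,114). The side knobs are unchanged and the gripper is clear of everything.

```bash
python3 -c "
from workcell import bot
print(bot.finish_job())"
```

```text
the job is handed in; nothing more can be done
None
```

I turned the spout knob clockwise by about 66°, then the knob straight across from it by about 65°. I handed the job in at about 12 s of the 48 s allowed.

- **Turned knobs:** the last wrist picture puts both bars within about 1° of pointing at the centre of the cover.
- **Side knobs:** these are still loose, at about 63° and 75° short of the centre. That matches the first measurement to within half a degree.
- **Clearance:** the gripper was open and about 115 mm above the knobs when I handed in. The wrist force was near zero then, and it read under 10 N after every move.

None of the checks failed or disagreed. Handing in reports no verdict, so I don't have the judge's result.

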